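# Line up the fittings tubs and slide the cover home

### The job

Push the tubs that stand out back into the row: all three upright against the shelf's front, each centred on its line, the open one in the middle. Then slide the loose cover along the shelf, without lifting it, onto the open tub until it drops into the mouth and sits level, let go of it, and finally press it down briefly in the middle of its top. Leave the row in line, the cover seated and the other things on shelf and counter where they are.

Things in the scene. Friction and masses are not known exactly. Their poses are not given: they have to be found in the camera images.
- shelf: low grey steel display shelf fixed to the counter, 480 mm long (y), 200 mm deep (x), top 71 mm above the counter. Origin: middle of its front edge, at counter height; x points from the front face (plane x = 0) to the back, away from the robot, y to the left. Three short dark lines on top at the front edge, 140 mm apart, mark the tubs' places.
- mark_left (a point): the left line's end at the shelf's front edge, 140 mm left of the middle, on the shelf's top (z 71 mm)
- mark_mid (a point): the middle line's end at the shelf's front edge, on the shelf's top; the open tub belongs in front of it
- mark_right (a point): the right line's end at the shelf's front edge, 140 mm right of the middle, on the shelf's top
- open_tub: open round steel tub of brass fittings, loose on the counter, outer diameter 96 mm, 70 mm high (rim 1 mm lower than the shelf's top), with an inward collar: flat rim 14 mm wide, 6 mm thick, round mouth 68 mm diameter; 0.5 to 1 kg. Fittings lie below half height. Origin: centre of its underside. It starts 45 to 75 mm clear of the shelf; touching the shelf, its centre is at shelf x = -48 mm.
- open_tub_rim (a point): centre of the open tub's mouth, at rim height, 70 mm above its underside
- closed_tub_a: steel tub of the same size (96 mm) with its black cover fixed on (cover diameter 102 mm, top 77 mm above the counter), 0.5 to 1 kg, loose, at the left or right mark. One of the two closed tubs is already in place; the other stands out from the shelf and may be outwards of its mark. Which one varies. Origin: centre of its underside.
- closed_tub_b: the other closed tub, identical to closed_tub_a
- cover: loose black cover, right way up on the shelf, 0.14-0.24 kg: flat disc 102 mm diameter, 7 mm thick, no knob; under it a plug 63 mm diameter, 7 mm deep, lower edge bevelled 1 mm, on which it stands. Origin: centre of plug's underside. Seated: plug in the mouth (2.5 mm play), disc on the rim, origin 7 mm below it. Slid off the shelf over a tub touching the shelf, it drops in by its own weight.
- spool: white plastic spool lying flat, 48 mm diameter, 22 mm high, on the shelf near its left end; origin centre of underside. A bystander.
- elbow: dark steel pipe elbow, about 40 mm across and 46 mm high, on the shelf near its right end; origin centre of underside. A bystander.
- coupling: dark steel pipe coupling (short tube standing on end), 42 mm diameter, 32 mm high, on the shelf near its back edge; origin centre of underside. A bystander.
- can: closed can, 60 mm diameter, 100 mm high, on the counter to the right; origin centre of underside. A bystander.
- screw_box: cardboard box 90 x 60 x 45 mm, on the counter to the left; origin centre of underside. A bystander.
- bush: small brass reducing bush, 34 mm diameter, 30 mm high, on the counter to the right; origin centre of underside. A bystander.
Not all that is in view belongs to the job. What is shaped like the open_tub but green is not meant.

How it is judged:
On the way, in this order (a step that is already met when the one before it is completed fails the run):
1. all three tubs stand in the row against the shelf, each at its mark (y of open_tub in the frame of shelf between -0.012 and 0.012 m and x of open_tub in the frame of shelf between -0.056 and -0.042 m and ((y of closed_tub_a in the frame of shelf between 0.128 and 0.152 m and x of closed_tub_a in the frame of shelf between -0.056 and -0.042 m) or (y of closed_tub_a in the frame of shelf between -0.152 and -0.128 m and x of closed_tub_a in the frame of shelf between -0.056 and -0.042 m)) and ((y of closed_tub_b in the frame of shelf between 0.128 and 0.152 m and x of closed_tub_b in the frame of shelf between -0.056 and -0.042 m) or (y of closed_tub_b in the frame of shelf between -0.152 and -0.128 m and x of closed_tub_b in the frame of shelf between -0.056 and -0.042 m)) and angle between each of closed_tub_a, closed_tub_b, open_tub's own z axis and vertical below 0.06 rad), for 0.2 s.
2. the cover is seated level in the open tub's mouth and not touched (horizontal distance between cover and open_tub_rim below 0.005 m and z of cover in the frame of open_tub_rim between -0.01 and -0.005 m and angle between cover's own z axis and vertical below 0.035 rad and contact force between the fingers and cover below 0.3 N), for 0.2 s.
3. the seated cover is pressed (over 2 N) near the middle of its top (horizontal distance between cover and open_tub_rim below 0.005 m and z of cover in the frame of open_tub_rim between -0.01 and -0.005 m and angle between cover's own z axis and vertical below 0.035 rad and contact force between the fingers and cover above 2 N and horizontal distance between the grasp point and cover below 0.035 m), for 0.05 s.
At the end, for the whole second after the job is handed in: Tubs upright, centred within 12 mm of their marks (open one mid, a closed one each side), at most 8 mm from the shelf's front; cover within 5 mm of the open tub's axis, disc on the rim within 2 mm, level within 0.035 rad; all at rest, cover released (all of step 1 and linear speed of each of closed_tub_a, closed_tub_b, open_tub, cover below 0.02 m/s and horizontal distance between cover and open_tub_rim below 0.005 m and z of cover in the frame of open_tub_rim between -0.01 and -0.005 m and angle between cover's own z axis and vertical below 0.035 rad and contact force between the fingers and cover below 0.1 N); the robot touches nothing.
It fails at once if the cover is lifted more than 25 mm above the shelf (height (world z) of cover above 0.096 m).
It fails at once if the cover falls off the shelf or into the tub (height (world z) of cover below 0.045 m).
It fails at once if a tub is tipped over 0.3 rad (angle between any of closed_tub_a, closed_tub_b, open_tub's own z axis and vertical above 0.3 rad).
It fails at once if a bystander is moved more than 25 mm (distance of any of spool, elbow, coupling, can, screw_box, bush from where it was at the start of the episode above 0.025 m).
It also fails if it takes over 62 s, if anything falls off the work surface, if the arm or the gripper's body presses on something with over 40 N, if the wrist force passes 120 N, or if a joint passes its speed limit or range.

### The arm

A 6-joint arm with a two-finger parallel gripper is mounted at the origin on the work surface. World frame = base frame: x ahead of the robot, y to its left, z up, the work surface at z = 0. Lengths are in m, angles in rad, forces in N, time in s.
With the tool pointing down it reaches from about 0.35 to 0.8 m from the base axis. Payload 7.3 kg.
Tool frame: the origin (TCP) lies at the very end of the fingers, on their centre line; the grasp point (between the pads) lies ctrl.grasp_offset behind it (ctrl.grasp_offset is the distance from the TCP to the grasp point, in m); z points along the fingers, y is the line along which they close (so a half turn about z gives the same grasp; the last joint's range is limited). The gripper opens to 85 mm and grips with 20 to 120 N. Pads are 22 mm wide; open, the fingers measure 114 mm over their backs; the gripper's body (76 mm by 85 mm) begins 54 mm behind the grasp point. The pads swing forward as they close: fully open they stand 13 mm farther back than shut.
Start: joints at [0.969, 0.342, 1.524, -0, 1.275, -0.146], TCP at [0.231, 0.471, 0.231] pointing down, gripper open.
Joint ranges: [-2.53, 2.53], [-0.77, 2.02], [0.04, 2.7], [-1, 4.14], [0.28, 2.66], [-3.11, 3.11]. Speed limits (rad/s): [2.57, 2.57, 3.14, 3.14, 3.14, 3.14].

### API

Orientations are given as a unit quaternion [w, x, y, z].
In Python, from cell import ctrl, vision, ticket, masks_of gives the robot as it stands. The module is installed in compiled form; this text tells all that it offers.
- The arm moves only by the tool jog_arm, never from a script. Its argument "commands" is a list of rows, each an object with "linear": the shift along the tool's x, y, z in m, a list of three; "spin": the turn about the tool's z in rad; "claw": the opening, from 0 (shut) to 1 (fully open). In form: [{"linear": [x, y, z], "spin": spin, "claw": claw}, ...]. A call has 1 to 20 rows; each row is the pose to reach, as a shift and turn from the pose commanded when the call began, along the tool's axes at that moment; what a row does not reach only later rows make up. A row lasts 1/12 s, in which the tool goes at most 41.7 mm and 7.16 degrees, less where a joint would pass 70% of its speed; a pose out of reach is approached as far as the arm can. A call with a gripper value outside its range is refused whole. The fingers move at their own pace and stop on an object; the grip force is fixed at half the most. Time passes only in rows, so rows that repeat a pose let the fingers close. It gives the time, the measured TCP pose, the force, the opening and the grip force at its end, in the units of the state.
- ctrl.observe(): the state, without advancing time (a new reading comes with each control period).
- vision.get_image(name): name is "side" or "top" or "wrist"; returns a dict with "pixels" (384x512x3 uint8, red, green, blue), "fx", "fy", "cx", "cy" (pixels), "k1" (the pictures are not rectified: a ray, as slopes to the right and down, at radius r is drawn at 1 + k1 r^2 times it, then the intrinsics apply), "R" (3x3) and "t" (3): a world point X has camera coordinates R X + t. Camera axes: x right, y down, z forward; pixel columns grow to the right and rows downward; lengths in m; the calibration is good to about 2 mm. A picture is of the moment at which its call begins. There is no depth.
- ticket.sign_off(): hands the job in; it is judged then, once.
Trained networks look in the newest picture that a camera, given by its name, has taken for a name from the list of things; names that differ only in an ending like _2 or _b are one class to them, and where a whole thing is asked for, a point or a joint stands for the part that bears it (a point fixed in the world has none). Each returns a list of dicts, best first, with "confidence" (0 to 1); they miss things now and then, are a little off and sometimes report something else, mostly with a low value. They report only what shows in the picture. A call takes as long as a camera call. They do not tell look-alikes from the thing itself.
- masks_of(camera, name): "region" (384x512 bool, what is visible of it) and "box" ([left, top, right, bottom] in pixels, round what is visible of it).
The state is a dict: "time": time; "qpos": joint angles; "qvel": joint speeds; "joint_efforts": joint torques, N m; "tool_pos": TCP position; "ee_rot": TCP orientation; "wrist_force": force on the tool from outside, world axes, zero at the start; "ft_torque": the same for the moment, N m; "grip_width": opening from 0.0 (shut) to 1.0 (fully open); "gripper_force": force on a finger pad.
Only numpy, scipy, OpenCV 4.12 (cv2) and the standard library are available. Lean on these libraries where they do the work, as an engineer would, in place of code of your own. Each camera call takes 0.05 s, during which the arm holds its last target. There are 200 camera calls.

## Working session

There is one attempt and no reset: what is moved stays moved. The work goes in short steps, Python scripts to look and compute and a tool call to move; the robot and the scene stay as the last step left them, time stands still between calls to the robot, and variables do not carry over. Pictures are saved under pics/ and viewed, at most 10 in all, crops included, and the job is handed in when it is done.

Besides the shell and the picture viewer there is one more tool, called after ">>>" by a JSON object that holds its "name" and its "arguments", one argument or row to a line. jog_arm: Moves the arm, as the interface text tells. Its arguments: {"type":"object","properties":{"commands":{"type":"array"}},"required":["commands"]}

```bash
mkdir -p pics; cat > h.py <<'E'
import numpy as np, cv2
from cell import ctrl, vision, ticket, masks_of
def K(im): return np.array([[im['fx'],0,im['cx']],[0,im['fy'],im['cy']],[0,0,1.]]), np.array([im['k1'],0,0,0,0.])
def ray(im,uv):
    k,d=K(im); n=cv2.undistortPoints(np.float64(uv).reshape(-1,1,2),k,d).reshape(-1,2)
    R=np.array(im['R']);t=np.array(im['t'])
    return -R.T@t, np.c_[n,np.ones(len(n))]@R
def atz(im,uv,z):
    c,d=ray(im,uv); return c+d*((z-c[2])/d[:,2:3])
def proj(im,X):
    k,d=K(im); R=np.array(im['R']);t=np.array(im['t'],float)
    return cv2.projectPoints(np.float64(X).reshape(-1,1,3),cv2.Rodrigues(R)[0],t,k,d)[0].reshape(-1,2)
def save(im,n): cv2.imwrite('pics/'+n,im['pixels'][:,:,::-1])
E
python3 - <<'E'
from h import *
s=ctrl.observe(); print({k:np.round(v,3) for k,v in s.items()}, ctrl.grasp_offset)
for c in ['top','side']:
    im=vision.get_image(c); save(im,c+'0.png'); np.save(c+'0.npy',im,allow_pickle=True)
    print(c,-np.array(im['R']).T@im['t'])
    for n in ['shelf','open_tub','closed_tub_a','cover','spool','elbow','coupling','can','screw_box','bush']:
        for m in masks_of(c,n): print(n,round(m['confidence'],2),np.round(m['box']),m['region'].sum())
E
python3 -c "
import cv2,numpy as np
cv2.imwrite('pics/both0.png',np.vstack([cv2.imread('pics/top0.png'),cv2.imread('pics/side0.png')])[:, :] if 0 else cv2.imread('pics/top0.png'))" 
```

```text
{'time': np.float64(0.0), 'qpos': array([ 0.969,  0.343,  1.525,  0.   ,  1.275, -0.146]), 'qvel': array([ 0.001, -0.   ,  0.003, -0.001, -0.   , -0.   ]), 'joint_efforts': array([-2.0000e-03, -4.3368e+01, -2.4601e+01, -0.0000e+00,  8.0000e-03,
        0.0000e+00]), 'tool_pos': array([0.231, 0.471, 0.231]), 'ee_rot': array([-0.   ,  0.226,  0.974, -0.001]), 'wrist_force': array([-0.229,  0.983,  0.178]), 'ft_torque': array([-0.005,  0.016,  0.03 ]), 'gripper_force': np.float64(0.0), 'grip_width': np.float64(1.001)} 0.0187
top [ 0.30659955 -0.01371752  1.54421455]
shelf 0.68 [359. 162. 379. 186.] 367
shelf 0.56 [187. 133. 332. 204.] 7129
open_tub 0.84 [254. 209. 282. 238.] 690
open_tub 0.82 [208. 244. 241. 273.] 680
closed_tub_a 0.71 [294. 210. 323. 245.] 778
closed_tub_a 0.66 [202. 195. 236. 232.] 799
cover 0.58 [235. 161. 267. 186.] 717
spool 0.68 [192. 168. 205. 182.] 164
spool 0.32 [236. 160. 267. 186.] 676
elbow 0.5 [316. 151. 323. 166.] 166
can 0.64 [359. 162. 380. 184.] 367
screw_box 0.82 [119. 194. 138. 224.] 546
bush 0.74 [201. 197. 236. 230.] 788
bush 0.41 [370. 215. 381. 225.] 80
side [ 0.36536067 -0.68704533  0.82383429]
shelf 0.85 [225. 139. 369. 297.] 9325
open_tub 0.96 [204. 208. 241. 251.] 1400
open_tub 0.89 [152. 182. 188. 222.] 1204
closed_tub_a 0.97 [201. 163. 237. 207.] 1271
closed_tub_a 0.68 [205. 249. 254. 299.] 1874
closed_tub_a 0.63 [322. 197. 337. 222.] 285
cover 0.89 [259. 178. 296. 208.] 864
spool 0.47 [240. 147. 258. 161.] 222
elbow 0.9 [316. 238. 338. 264.] 378
elbow 0.6 [266. 370. 283. 383.] 210
coupling 0.63 [318. 198. 339. 222.] 309
can 0.87 [324. 310. 361. 354.] 1215
screw_box 0.96 [187. 118. 216. 139.] 486
bush 0.58 [270. 369. 284. 380.] 229
```

View pics/top0.png

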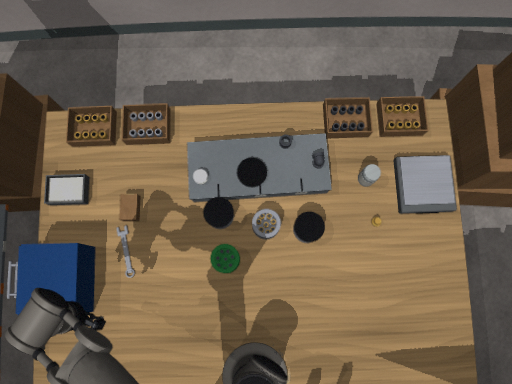

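View pics/side0.png

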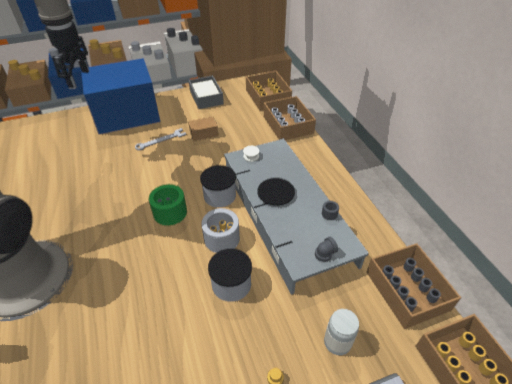

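The top view shows the left closed tub (219,212) in place. The open tub (266,222) and the right closed tub (309,226) stand out from the shelf. The cover is at (252,172) and the green decoy at (225,258).

```bash
cat >> h.py <<'E'
def quat(q):
    from scipy.spatial.transform import Rotation
    return Rotation.from_quat([q[1],q[2],q[3],q[0]]).as_matrix()
def topcircle(im,m,z,r,z0=0):
    # fit upright cylinder (radius r, from z0 to z) to the region's hull centre
    from scipy.optimize import minimize
    pts=np.argwhere(m['region'])[:,::-1]
    a=np.linspace(0,2*np.pi,60)
    def mask(p):
        X=np.r_[np.c_[p[0]+r*np.cos(a),p[1]+r*np.sin(a),0*a+z],np.c_[p[0]+r*np.cos(a),p[1]+r*np.sin(a),0*a+z0]]
        h=cv2.convexHull(np.float32(proj(im,X))); M=np.zeros((384*4,512*4),np.uint8)
        cv2.fillConvexPoly(M,np.int32(h*4+1.5),1); return cv2.resize(M.astype(np.float32),(512,384),interpolation=cv2.INTER_AREA)
    R=m['region'].astype(np.float32)
    p0=atz(im,[pts.mean(0)],(z+z0)/2)[0,:2]
    f=lambda p:np.abs(mask(p)-R).sum()
    s=minimize(f,p0,method='Nelder-Mead',options=dict(initial_simplex=[p0,p0+[.01,0],p0+[0,.01]],xatol=2e-4))
    return s.x,s.fun/R.sum()
E
python3 - <<'E'
from h import *
ob={'open_tub':(.07,.048,0),'closed_tub_a':(.077,.049,0),'cover':(.085,.051,.078),'spool':(.093,.024,.071),'can':(.1,.03,0),'elbow':(.117,.02,.071),'coupling':(.103,.021,.071),'bush':(.03,.017,0)}
for c in ['top','side']:
    im=vision.get_image(c)
    for n,(z,r,z0) in ob.items():
        for m in masks_of(c,n)[:3]: print(c,n,round(m['confidence'],2),np.round(topcircle(im,m,z,r,z0),4) if 0 else [np.round(v,4) for v in topcircle(im,m,z,r,z0)])
im=vision.get_image('wrist'); s=ctrl.observe(); Rt=quat(s['ee_rot']); R=np.array(im['R'])
print('cam in tool',Rt.T@(-R.T@im['t']-s['tool_pos']),'\n',np.round(R@Rt,3),im['fx'],im['k1'])
im=vision.get_image('top')
print(atz(im,[[219,196],[260,190],[302,184],[187,143],[328,134],[190,199],[332,190]],.071))
cv2.imwrite('pics/c1.png',cv2.resize(im['pixels'][120:240,180:340,::-1],None,fx=5,fy=5,interpolation=cv2.INTER_CUBIC))
E
```

```text
top open_tub 0.75 [array([0.3813, 0.0865]), np.float64(0.0564)]
top open_tub 0.56 [array([ 0.4934, -0.0536]), np.float64(0.0845)]
top open_tub 0.49 [array([ 0.6644, -0.4086]), np.float64(1.2476)]
top closed_tub_a 0.58 [array([0.5353, 0.1048]), np.float64(0.0477)]
top closed_tub_a 0.58 [array([ 0.4762, -0.1957]), np.float64(0.0566)]
top cover 0.91 [array([ 0.6652, -0.0105]), np.float64(0.0408)]
top spool 0.59 [array([0.6542, 0.162 ]), np.float64(0.1158)]
top can 0.66 [array([ 0.6474, -0.4133]), np.float64(0.1114)]
top elbow 0.49 [array([ 0.6972, -0.2345]), np.float64(0.2002)]
side open_tub 0.84 [array([ 0.4971, -0.0532]), np.float64(0.0762)]
side open_tub 0.63 [array([0.3854, 0.0867]), np.float64(0.088)]
side open_tub 0.53 [array([ 0.5056, -0.5305]), np.float64(1.0)]
side closed_tub_a 0.96 [array([ 0.4801, -0.1935]), np.float64(0.0351)]
side closed_tub_a 0.77 [array([0.5387, 0.1059]), np.float64(0.0465)]
side cover 0.6 [array([ 0.6674, -0.0103]), np.float64(0.0365)]
side spool 0.49 [array([0.6606, 0.1631]), np.float64(0.3344)]
side spool 0.27 [array([ 0.4693, -0.1145]), np.float64(0.7323)]
side can 0.62 [array([ 0.6513, -0.4158]), np.float64(0.1023)]
side elbow 0.61 [array([ 0.6996, -0.2412]), np.float64(0.2273)]
side coupling 0.77 [array([ 0.7711, -0.1279]), np.float64(0.1477)]
side coupling 0.42 [array([ 0.4959, -0.1195]), np.float64(0.7427)]
side bush 0.73 [array([0.6859, 0.2394]), np.float64(0.2928)]
side bush 0.63 [array([ 0.493 , -0.4471]), np.float64(0.1222)]
cam in tool [ 0.07949703 -0.00061767 -0.14255309] 
 [[ 0.     1.     0.001]
 [-0.951  0.001 -0.31 ]
 [-0.31  -0.001  0.951]] 264.3155702230105 -0.030463187505079533
[[ 0.58921679  0.10009832  0.071     ]
 [ 0.6052203  -0.03766376  0.071     ]
 [ 0.6212084  -0.17961405  0.071     ]
 [ 0.77807154  0.20730426  0.071     ]
 [ 0.79476634 -0.27917333  0.071     ]
 [ 0.5821395   0.19739389  0.071     ]
 [ 0.59734654 -0.27956482  0.071     ]]
```

View pics/c1.png

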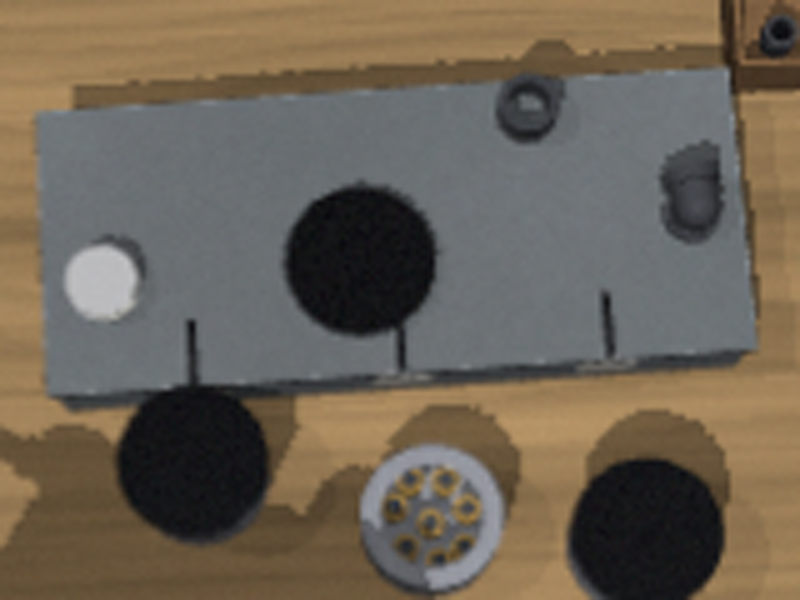

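```bash
cat >> h.py <<'E'
import json,os
S=json.load(open('shelf.json')) if os.path.exists('shelf.json') else [0.6,-.04,0]
def to_s(p):
    c,s=np.cos(S[2]),np.sin(S[2]); d=np.asarray(p)[...,:2]-S[:2]
    return np.stack([c*d[...,0]+s*d[...,1],-s*d[...,0]+c*d[...,1]],-1)
def from_s(q,z=0.071,S=None):
    S=globals()['S'] if S is None else S
    c,s=np.cos(S[2]),np.sin(S[2]); q=np.atleast_2d(q)
    return np.c_[S[0]+c*q[:,0]-s*q[:,1],S[1]+s*q[:,0]+c*q[:,1],np.full(len(q),z)]
def st():
    s=ctrl.observe(); R=quat(s['ee_rot']); 
    print('t',round(float(s['time']),2),'shelf xy',np.round(to_s(s['tool_pos']),4),'z',round(float(s['tool_pos'][2]),4),'yaw err(world)',round(float(np.arctan2(-R[1,0],-R[0,0])-S[2]),4),'F',np.round(s['wrist_force'],1),'w',round(float(s['grip_width']),3))
E
python3 - <<'E'
import h; from h import *
from scipy.optimize import least_squares
P=np.array([[402,372],[611,358],[195,385],[38,113],[728,68],[50,395],[755,348]])/5-.4+[180,120]
Q=np.array([[0,0],[0,-.14],[0,.14],[.2,.24],[.2,-.24],[0,.24],[0,-.24]])
im=vision.get_image('top')
r=least_squares(lambda p:(proj(im,from_s(Q,.071,p))-P).ravel(),[.6,-.04,0],x_scale=[.01,.01,.01],loss='soft_l1')
print(r.x,np.round(r.fun.reshape(-1,2),1)); json.dump(list(r.x),open('shelf.json','w')); h.S=list(r.x)
st()
for n,p in dict(open=(.4953,-.0534),closedL=(.537,.1053),closedR=(.4782,-.1946),cover=(.6663,-.0104),green=(.383,.0866)).items(): print(n,to_s(np.array(p)))
E
```

```text
[ 0.59130786 -0.03802818  0.03461007] [[ 0.3  0.1]
 [ 0.1  0.1]
 [-0.1  0.2]
 [-0.6 -0.5]
 [ 0.3 -0.4]
 [-0.9  0.2]
 [ 0.9  0.2]]
t 2.15 shelf xy [-0.3424  0.5216] z 0.2313 yaw err(world) -0.4904 F [-0.1 -0.4 -0.3] w 1.0
open [-0.09648228 -0.01204044]
closedL [-0.04931573  0.14512157]
closedR [-0.118458   -0.15256416]
cover [0.07590325 0.02501667]
green [-0.20387058  0.13176165]
```

>>> {"name": "jog_arm", "arguments": {
  "commands": [
    {"linear": [-0.44,-0.42,0],"spin": -0.49,"claw": 0.6},
    {"linear": [-0.44,-0.42,0],"spin": -0.49,"claw": 0.6},
    {"linear": [-0.44,-0.42,0],"spin": -0.49,"claw": 0.6},
    {"linear": [-0.44,-0.42,0],"spin": -0.49,"claw": 0.6},
    {"linear": [-0.44,-0.42,0],"spin": -0.49,"claw": 0.6},
    {"linear": [-0.44,-0.42,0],"spin": -0.49,"claw": 0.6},
    {"linear": [-0.44,-0.42,0],"spin": -0.49,"claw": 0.6},
    {"linear": [-0.44,-0.42,0],"spin": -0.49,"claw": 0.6},
    {"linear": [-0.44,-0.42,0],"spin": -0.49,"claw": 0.6},
    {"linear": [-0.44,-0.42,0],"spin": -0.49,"claw": 0.6},
    {"linear": [-0.44,-0.42,0],"spin": -0.49,"claw": 0.6},
    {"linear": [-0.44,-0.42,0],"spin": -0.49,"claw": 0.6},
    {"linear": [-0.44,-0.42,0],"spin": -0.49,"claw": 0.6},
    {"linear": [-0.44,-0.42,0],"spin": -0.49,"claw": 0.6},
    {"linear": [-0.44,-0.42,0],"spin": -0.49,"claw": 0.6},
    {"linear": [-0.44,-0.42,0],"spin": -0.49,"claw": 0.6},
    {"linear": [-0.44,-0.42,0],"spin": -0.49,"claw": 0.6}
  ]
}}

```text
time: 3.57
tool_pos: [0.4415, -0.1013, 0.2309]
ee_rot: [-0.0, -0.015, 1.0, 0.0]
wrist_force: [-0.7, 0.2, -0.6]
grip_width: 0.602
gripper_force: 0.0
```

```bash
python3 - <<'E'
from h import *
st(); im=vision.get_image('wrist'); save(im,'w1.png')
print(np.round(proj(im,from_s([[0,0],[0,.14],[0,-.14],[0,.24],[0,-.24]])),1))
ob={'open_tub':(.07,.048,0),'closed_tub_a':(.077,.049,0),'cover':(.085,.051,.078)}
for n,(z,r,z0) in ob.items():
    for m in masks_of('wrist',n)[:3]:
        x,e=topcircle(im,m,z,r,z0); print(n,round(m['confidence'],2),np.round(m['box']),x,to_s(x),round(e,3))
E
```

```text
t 3.57 shelf xy [-0.1519 -0.0581] z 0.2309 yaw err(world) -0.0044 F [-0.7  0.2 -0.6] w 0.602
[[295.  284.4]
 [396.4 283.4]
 [192.5 284.7]
 [466.7 282. ]
 [120.3 284.3]]
open_tub 0.77 [251. 173. 322. 253.] [ 0.49542245 -0.05536791] [-0.096428   -0.01401141] 0.087
closed_tub_a 0.91 [131. 156. 217. 242.] [ 0.4795954  -0.19775839] [-0.11717272 -0.15576895] 0.031
closed_tub_a 0.84 [348. 196. 443. 287.] [0.537665   0.10363847] [-0.04870862  0.14343802] 0.037
cover 0.74 [278. 307. 347. 339.] [ 0.67367049 -0.02240334] [0.08285398 0.01276548] 8.341
```

View pics/w1.png

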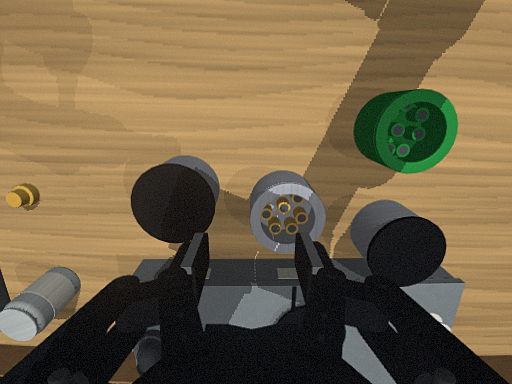

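The wrist view shows the middle mark at (293,285), against (295,284) predicted. The right tub's cover is at (173,203) and the open tub at (288,215), both out from the shelf. The left closed tub is in its place. Next I push the right tub in with the fork.

>>> {"name": "jog_arm", "arguments": {
  "commands": [
    {"linear": [0.048,-0.098,0],"spin": -0.004,"claw": 0.6},
    {"linear": [0.048,-0.098,0],"spin": -0.004,"claw": 0.6},
    {"linear": [0.048,-0.098,0],"spin": -0.004,"claw": 0.6},
    {"linear": [0.048,-0.098,0.04],"spin": -0.004,"claw": 0.6},
    {"linear": [0.048,-0.098,0.08],"spin": -0.004,"claw": 0.6},
    {"linear": [0.048,-0.098,0.12],"spin": -0.004,"claw": 0.6},
    {"linear": [0.048,-0.098,0.16],"spin": -0.004,"claw": 0.6},
    {"linear": [0.048,-0.098,0.195],"spin": -0.004,"claw": 0.6},
    {"linear": [0.048,-0.098,0.21],"spin": -0.004,"claw": 0.6},
    {"linear": [0.028,-0.098,0.21],"spin": -0.004,"claw": 0.6},
    {"linear": [0.018,-0.098,0.21],"spin": -0.004,"claw": 0.6},
    {"linear": [0.01,-0.096,0.21],"spin": -0.004,"claw": 0.6},
    {"linear": [0.002,-0.094,0.21],"spin": -0.004,"claw": 0.6},
    {"linear": [-0.006,-0.092,0.21],"spin": -0.004,"claw": 0.6},
    {"linear": [-0.014,-0.09,0.21],"spin": -0.004,"claw": 0.6},
    {"linear": [-0.022,-0.087,0.21],"spin": -0.004,"claw": 0.6},
    {"linear": [-0.03,-0.084,0.21],"spin": -0.004,"claw": 0.6},
    {"linear": [-0.037,-0.082,0.21],"spin": -0.004,"claw": 0.6},
    {"linear": [-0.037,-0.082,0.21],"spin": -0.004,"claw": 0.6}
  ]
}}

```text
time: 5.35
tool_pos: [0.4829, -0.1797, 0.0217]
ee_rot: [0.001, -0.02, 1.0, -0.0]
wrist_force: [0.2, 0.4, 0.7]
grip_width: 0.602
gripper_force: 0.0
```

```bash
cat >> h.py <<'E'
OB={'open_tub':(.07,.048,0),'closed_tub_a':(.077,.049,0)}
def tubs(cams=('top','side','wrist'),ob=OB):
    for c in cams:
        im=vision.get_image(c)
        for n,(z,r,z0) in ob.items():
            for m in masks_of(c,n)[:3]:
                x,e=topcircle(im,m,z,r,z0)
                if e<.2: print(c,n,np.round(to_s(x),4),round(float(e),3))
E
python3 -c "
from h import *
st(); tubs(('top','side'))"
```

```text
t 5.35 shelf xy [-0.1133 -0.1378] z 0.0217 yaw err(world) 0.0046 F [0.2 0.4 0.7] w 0.602
top open_tub [-0.0984 -0.012 ] 0.08
top open_tub [0.0849 0.023 ] 0.083
top closed_tub_a [-0.0499  0.145 ] 0.041
side open_tub [-0.202   0.1322] 0.047
```

>>> {"name": "jog_arm", "arguments": {
  "commands": [
    {"linear": [-0.003,-0.002,0],"spin": 0.003,"claw": 0.6},
    {"linear": [-0.006,-0.002,0],"spin": 0.003,"claw": 0.6},
    {"linear": [-0.008,-0.002,0],"spin": 0.003,"claw": 0.6}
  ]
}}

```text
time: 5.9
tool_pos: [0.4885, -0.1815, 0.0211]
ee_rot: [-0.001, -0.018, 1.0, 0.001]
wrist_force: [-5.0, 1.6, 2.5]
grip_width: 0.602
gripper_force: 0.0
```

```bash
python3 -c "
from h import *
st(); tubs(('wrist','side'))"
```

```text
t 5.9 shelf xy [-0.1078 -0.1398] z 0.0211 yaw err(world) 0.0005 F [-5.   1.6  2.5] w 0.602
wrist open_tub [-0.1029 -0.0022] 0.187
side open_tub [-0.201   0.1316] 0.034
```

>>> {"name": "jog_arm", "arguments": {
  "commands": [
    {"linear": [-0.005,0,0],"spin": 0,"claw": 0.6},
    {"linear": [-0.007,0,0],"spin": 0,"claw": 0.6}
  ]
}}

```text
time: 6.37
tool_pos: [0.4916, -0.1808, 0.0207]
ee_rot: [-0.005, -0.018, 1.0, 0.001]
wrist_force: [-27.6, -4.8, 12.7]
grip_width: 0.602
gripper_force: 0.0
```

```bash
python3 -c "
from h import *
st()"
```

```text
t 6.37 shelf xy [-0.1045 -0.1393] z 0.0207 yaw err(world) 0.0015 F [-27.6  -4.8  12.7] w 0.602
```

>>> {"name": "jog_arm", "arguments": {
  "commands": [
    {"linear": [0.04,0,0],"spin": 0,"claw": 0.6},
    {"linear": [0.08,0,0],"spin": 0,"claw": 0.6},
    {"linear": [0.09,0.03,0],"spin": 0,"claw": 0.6},
    {"linear": [0.09,0.07,0],"spin": 0,"claw": 0.6},
    {"linear": [0.09,0.11,0],"spin": 0,"claw": 0.6},
    {"linear": [0.09,0.128,0],"spin": 0,"claw": 0.6},
    {"linear": [0.09,0.128,0],"spin": 0,"claw": 0.6},
    {"linear": [0.065,0.128,0],"spin": 0,"claw": 0.6},
    {"linear": [0.055,0.128,0],"spin": 0,"claw": 0.6},
    {"linear": [0.047,0.128,0],"spin": 0,"claw": 0.6},
    {"linear": [0.039,0.13,0],"spin": 0,"claw": 0.6},
    {"linear": [0.031,0.132,0],"spin": 0,"claw": 0.6},
    {"linear": [0.023,0.135,0],"spin": 0,"claw": 0.6},
    {"linear": [0.016,0.138,0],"spin": 0,"claw": 0.6},
    {"linear": [0.011,0.14,0],"spin": 0,"claw": 0.6},
    {"linear": [0.008,0.14,0],"spin": 0,"claw": 0.6}
  ]
}}

```text
time: 7.7
tool_pos: [0.4818, -0.0422, 0.0212]
ee_rot: [-0.002, -0.017, 1.0, 0.0]
wrist_force: [-11.1, -1.3, 9.5]
grip_width: 0.609
gripper_force: 3.5
```

```bash
python3 -c "
from h import *
st()"
```

```text
t 7.7 shelf xy [-0.1096 -0.0004] z 0.0212 yaw err(world) 0.0002 F [-11.1  -1.3   9.5] w 0.609
```

>>> {"name": "jog_arm", "arguments": {
  "commands": [
    {"linear": [-0.003,0,0],"spin": 0,"claw": 0.6},
    {"linear": [-0.005,0,0],"spin": 0,"claw": 0.6}
  ]
}}

```text
time: 7.87
tool_pos: [0.4857, -0.0419, 0.0211]
ee_rot: [-0.003, -0.017, 1.0, 0.0]
wrist_force: [-12.2, -1.0, 9.7]
grip_width: 0.6
gripper_force: 3.5
```

```bash
python3 -c "
from h import *
st();tubs(('wrist',))"
```

```text
t 7.87 shelf xy [-0.1057 -0.0002] z 0.0211 yaw err(world) 0.0003 F [-12.2  -1.    9.7] w 0.6
wrist open_tub [-0.2026  0.1309] 0.007
```

>>> {"name": "jog_arm", "arguments": {
  "commands": [
    {"linear": [-0.002,0,0],"spin": 0,"claw": 0.6},
    {"linear": [-0.004,0,0],"spin": 0,"claw": 0.6}
  ]
}}

```text
time: 8.18
tool_pos: [0.4896, -0.0418, 0.021]
ee_rot: [-0.003, -0.017, 1.0, 0.001]
wrist_force: [-10.8, -0.5, 7.2]
grip_width: 0.598
gripper_force: 2.8
```

```bash
python3 -c "
from h import *
st();im=vision.get_image('side');cv2.imwrite('pics/s2.png',cv2.resize(im['pixels'][130:310,140:380,::-1],None,fx=3,fy=3,interpolation=cv2.INTER_CUBIC))"
```

```text
t 8.18 shelf xy [-0.1018 -0.0002] z 0.021 yaw err(world) 0.0001 F [-10.8  -0.5   7.2] w 0.598
```

View pics/s2.png

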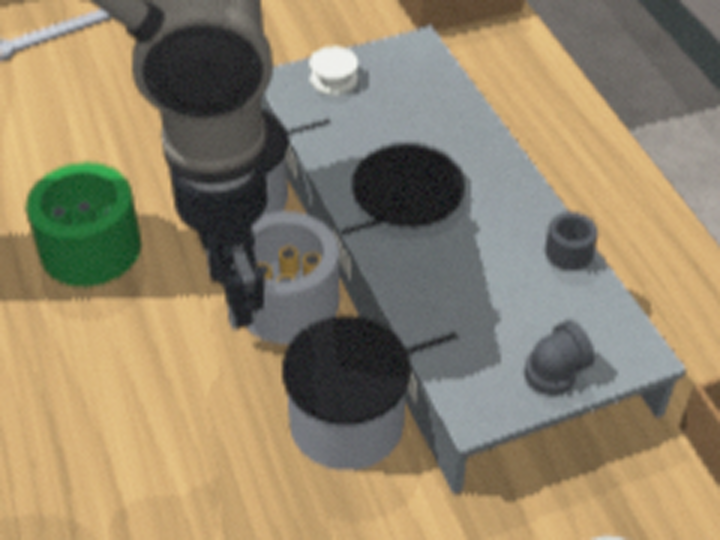

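The side view shows the right tub seated at its mark and the open tub upright and nearly there, around (290,275) in the crop. I'll keep pushing until the force rises.

>>> {"name": "jog_arm", "arguments": {
  "commands": [
    {"linear": [-0.002,0,0],"spin": 0,"claw": 0.6},
    {"linear": [-0.004,0,0],"spin": 0,"claw": 0.6},
    {"linear": [-0.004,0,0],"spin": 0,"claw": 0.6}
  ]
}}

```text
time: 8.48
tool_pos: [0.4944, -0.0417, 0.0211]
ee_rot: [-0.002, -0.017, 1.0, 0.0]
wrist_force: [-7.1, -0.9, 5.0]
grip_width: 0.599
gripper_force: 2.4
```

```bash
python3 -c "
from h import *
st()"
```

```text
t 8.48 shelf xy [-0.097  -0.0003] z 0.0211 yaw err(world) 0.0001 F [-7.1 -0.9  5. ] w 0.599
```

>>> {"name": "jog_arm", "arguments": {
  "commands": [
    {"linear": [-0.002,0,0],"spin": 0,"claw": 0.6},
    {"linear": [-0.004,0,0],"spin": 0,"claw": 0.6},
    {"linear": [-0.004,0,0],"spin": 0,"claw": 0.6}
  ]
}}

```text
time: 8.73
tool_pos: [0.4953, -0.0415, 0.0209]
ee_rot: [-0.005, -0.018, 1.0, 0.001]
wrist_force: [-17.9, -2.5, 13.0]
grip_width: 0.602
gripper_force: 4.9
```

```bash
python3 -c "
from h import *
st()"
```

```text
t 8.73 shelf xy [-0.0961 -0.0002] z 0.0209 yaw err(world) 0.0004 F [-17.9  -2.5  13. ] w 0.602
```

>>> {"name": "jog_arm", "arguments": {
  "commands": [
    {"linear": [0.01,0,0],"spin": 0,"claw": 0.6},
    {"linear": [0.04,0,0],"spin": 0,"claw": 0.6},
    {"linear": [0.06,0,-0.01],"spin": 0,"claw": 0.6},
    {"linear": [0.07,0,-0.05],"spin": 0,"claw": 0.6},
    {"linear": [0.07,0,-0.09],"spin": 0,"claw": 0.6},
    {"linear": [0.07,0,-0.13],"spin": 0,"claw": 0.6},
    {"linear": [0.07,0,-0.17],"spin": 0,"claw": 0.6},
    {"linear": [0.07,0,-0.21],"spin": 0,"claw": 0.6},
    {"linear": [0.07,0,-0.21],"spin": 0,"claw": 0.6},
    {"linear": [0.07,0,-0.21],"spin": 0,"claw": 0.6}
  ]
}}

```text
time: 9.57
tool_pos: [0.4317, -0.0446, 0.2336]
ee_rot: [0.003, -0.017, 1.0, -0.001]
wrist_force: [-0.4, 0.7, -0.4]
grip_width: 0.601
gripper_force: 0.0
```

```bash
python3 -c "
from h import *
st();tubs(('wrist','top','side'),{**OB,'cover':(.085,.051,.078)}); im=vision.get_image('wrist');save(im,'w3.png')
print(np.round(proj(im,from_s([[0,0],[0,.14],[0,-.14]])),1), np.round(proj(im,from_s([[-.048,0]],.07)),1))"
```

```text
t 9.57 shelf xy [-0.1597 -0.0011] z 0.2336 yaw err(world) -0.0001 F [-0.4  0.7 -0.4] w 0.601
wrist open_tub [-0.2028  0.1292] 0.034
wrist open_tub [-0.046  -0.0009] 0.027
wrist closed_tub_a [-0.0515  0.1436] 0.182
top closed_tub_a [0.0814 0.0252] 0.131
top cover [0.0761 0.0246] 0.037
side open_tub [-0.0451  0.0019] 0.071
side open_tub [-0.2015  0.1329] 0.038
side closed_tub_a [-0.0475  0.1469] 0.055
side cover [0.0797 0.024 ] 0.037
[[252.  290.3]
 [353.2 289.9]
 [150.7 289.7]] [[252.  259.6]]
```

View pics/w3.png

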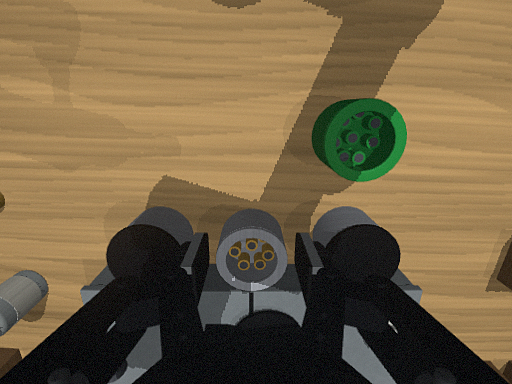

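The wrist view shows the mouth at (251,259) in line with the mark at (251,290). The closed tubs' covers are at (359,256) and (147,255), so the row is in line. Next I go behind the cover.

>>> {"name": "jog_arm", "arguments": {
  "commands": [
    {"linear": [-0.31,0.026,0],"spin": 0,"claw": 0.6},
    {"linear": [-0.31,0.026,0],"spin": 0,"claw": 0.6},
    {"linear": [-0.31,0.026,0],"spin": 0,"claw": 0.6},
    {"linear": [-0.31,0.026,0],"spin": 0,"claw": 0.6},
    {"linear": [-0.31,0.026,0],"spin": 0,"claw": 0.6},
    {"linear": [-0.31,0.026,0],"spin": 0,"claw": 0.6},
    {"linear": [-0.31,0.026,0],"spin": 0,"claw": 0.6},
    {"linear": [-0.31,0.026,0],"spin": 0,"claw": 0.6},
    {"linear": [-0.31,0.026,0],"spin": 0,"claw": 0.6},
    {"linear": [-0.31,0.026,0.035],"spin": 0,"claw": 0.6},
    {"linear": [-0.31,0.026,0.07],"spin": 0,"claw": 0.6},
    {"linear": [-0.31,0.026,0.105],"spin": 0,"claw": 0.6},
    {"linear": [-0.31,0.026,0.135],"spin": 0,"claw": 0.6},
    {"linear": [-0.31,0.026,0.15],"spin": 0,"claw": 0.6},
    {"linear": [-0.31,0.026,0.156],"spin": 0,"claw": 0.6},
    {"linear": [-0.31,0.026,0.156],"spin": 0,"claw": 0.6}
  ]
}}

```text
time: 11.55
tool_pos: [0.7379, -0.0068, 0.0736]
ee_rot: [-0.002, -0.018, 1.0, 0.0]
wrist_force: [-0.5, -1.2, 0.4]
grip_width: 0.597
gripper_force: 0.0
```

```bash
python3 -c "
from h import *
st()"
```

```text
t 11.55 shelf xy [0.1476 0.0261] z 0.0736 yaw err(world) 0.0005 F [-0.5 -1.2  0.4] w 0.597
```

>>> {"name": "jog_arm", "arguments": {
  "commands": [
    {"linear": [0,0,0.002],"spin": 0,"claw": 0.6},
    {"linear": [0,0,0.004],"spin": 0,"claw": 0.6},
    {"linear": [0,0,0.004],"spin": 0,"claw": 0.6}
  ]
}}

```text
time: 11.8
tool_pos: [0.7398, -0.0069, 0.0729]
ee_rot: [0.001, -0.018, 1.0, -0.0]
wrist_force: [-0.0, -0.3, -0.3]
grip_width: 0.599
gripper_force: 0.0
```

>>> {"name": "jog_arm", "arguments": {
  "commands": [
    {"linear": [0,0,0.001],"spin": 0,"claw": 0.6},
    {"linear": [0,0,0.002],"spin": 0,"claw": 0.6},
    {"linear": [0,0,0.002],"spin": 0,"claw": 0.6}
  ]
}}

```text
time: 12.05
tool_pos: [0.7392, -0.0068, 0.0696]
ee_rot: [0.0, -0.018, 1.0, 0.0]
wrist_force: [-0.6, 0.9, 0.3]
grip_width: 0.597
gripper_force: 0.0
```

>>> {"name": "jog_arm", "arguments": {
  "commands": [
    {"linear": [0,0,0.001],"spin": 0,"claw": 0.6},
    {"linear": [0,0,0.002],"spin": 0,"claw": 0.6},
    {"linear": [0,0,0.002],"spin": 0,"claw": 0.6}
  ]
}}

```text
time: 12.3
tool_pos: [0.7393, -0.0068, 0.0679]
ee_rot: [0.0, -0.018, 1.0, -0.0]
wrist_force: [-1.3, -0.3, 3.4]
grip_width: 0.6
gripper_force: 1.6
```

>>> {"name": "jog_arm", "arguments": {
  "commands": [
    {"linear": [0,0,0.001],"spin": 0,"claw": 0.6},
    {"linear": [0,0,0.0015],"spin": 0,"claw": 0.6},
    {"linear": [0,0,0.0015],"spin": 0,"claw": 0.6}
  ]
}}

```text
time: 12.55
tool_pos: [0.7393, -0.0068, 0.0678]
ee_rot: [0.001, -0.018, 1.0, -0.0]
wrist_force: [-4.2, 0.1, 9.5]
grip_width: 0.6
gripper_force: 4.9
```

>>> {"name": "jog_arm", "arguments": {
  "commands": [
    {"linear": [0,0,-0.0035],"spin": 0,"claw": 0.6},
    {"linear": [0,-0.001,-0.0035],"spin": 0,"claw": 0.6},
    {"linear": [0.008,-0.001,-0.0035],"spin": 0,"claw": 0.6},
    {"linear": [0.016,-0.001,-0.0035],"spin": 0,"claw": 0.6},
    {"linear": [0.024,-0.003,-0.0035],"spin": 0,"claw": 0.6},
    {"linear": [0.032,-0.005,-0.0035],"spin": 0,"claw": 0.6},
    {"linear": [0.04,-0.0075,-0.0035],"spin": 0,"claw": 0.6},
    {"linear": [0.048,-0.01,-0.0035],"spin": 0,"claw": 0.6},
    {"linear": [0.056,-0.012,-0.0035],"spin": 0,"claw": 0.6},
    {"linear": [0.064,-0.0145,-0.0035],"spin": 0,"claw": 0.6},
    {"linear": [0.072,-0.017,-0.0035],"spin": 0,"claw": 0.6},
    {"linear": [0.08,-0.019,-0.0035],"spin": 0,"claw": 0.6},
    {"linear": [0.088,-0.0215,-0.0035],"spin": 0,"claw": 0.6},
    {"linear": [0.096,-0.024,-0.0035],"spin": 0,"claw": 0.6},
    {"linear": [0.103,-0.026,-0.0035],"spin": 0,"claw": 0.6},
    {"linear": [0.103,-0.026,-0.0035],"spin": 0,"claw": 0.6}
  ]
}}

```text
time: 13.88
tool_pos: [0.6361, -0.0368, 0.0692]
ee_rot: [-0.0, -0.017, 1.0, 0.0]
wrist_force: [0.1, -0.1, -0.8]
grip_width: 0.594
gripper_force: 0.0
```

```bash
python3 -c "
from h import *
st();tubs(('wrist','top','side'),{**OB,'cover':(.085,.051,.078)}); im=vision.get_image('side');cv2.imwrite('pics/s4.png',cv2.resize(im['pixels'][140:300,180:380,::-1],None,fx=3.5,fy=3.5,interpolation=cv2.INTER_CUBIC))"
```

```text
t 13.88 shelf xy [ 0.0448 -0.0004] z 0.0692 yaw err(world) 0.0001 F [ 0.1 -0.1 -0.8] w 0.594
wrist closed_tub_a [-0.0486 -0.141 ] 0.018
wrist closed_tub_a [-0.0493  0.144 ] 0.02
wrist cover [-0.0096 -0.0009] 0.031
top closed_tub_a [-0.0497 -0.139 ] 0.062
side open_tub [-0.2013  0.1329] 0.028
side closed_tub_a [-0.049   0.1475] 0.063
side cover [-0.0097 -0.0011] 0.09
```

View pics/s4.png

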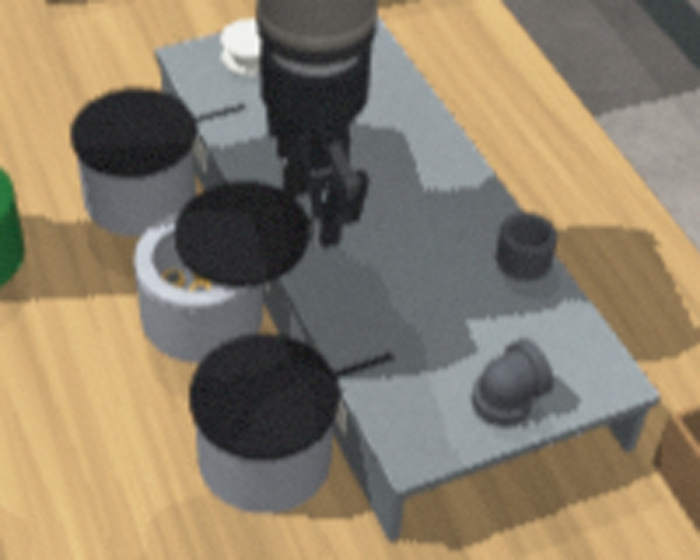

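The side view shows the cover level at (242,232) in the crop, half over the open tub's mouth and in line. I'll push the remaining 36 mm slowly.

>>> {"name": "jog_arm", "arguments": {
  "commands": [
    {"linear": [0.004,0,0],"spin": 0,"claw": 0.6},
    {"linear": [0.008,0,0],"spin": 0,"claw": 0.6},
    {"linear": [0.012,0,0],"spin": 0,"claw": 0.6},
    {"linear": [0.016,0,0],"spin": 0,"claw": 0.6},
    {"linear": [0.019,0,0],"spin": 0,"claw": 0.6},
    {"linear": [0.022,0,0],"spin": 0,"claw": 0.6},
    {"linear": [0.025,0,0],"spin": 0,"claw": 0.6},
    {"linear": [0.028,0,0],"spin": 0,"claw": 0.6},
    {"linear": [0.03,0,0],"spin": 0,"claw": 0.6},
    {"linear": [0.032,0,0],"spin": 0,"claw": 0.6},
    {"linear": [0.034,0,0],"spin": 0,"claw": 0.6},
    {"linear": [0.035,0,0],"spin": 0,"claw": 0.6},
    {"linear": [0.035,0,0],"spin": 0,"claw": 0.6}
  ]
}}

```text
time: 15.62
tool_pos: [0.6018, -0.0376, 0.0692]
ee_rot: [-0.0, -0.018, 1.0, 0.0]
wrist_force: [0.1, 0.8, -0.8]
grip_width: 0.6
gripper_force: 0.1
```

```bash
python3 -c "
from h import *
st();tubs(('wrist','side'),{**OB,'cover':(.077,.051,.070)}); im=vision.get_image('side');cv2.imwrite('pics/s5.png',cv2.resize(im['pixels'][140:300,180:380,::-1],None,fx=3.5,fy=3.5,interpolation=cv2.INTER_CUBIC))"
```

```text
t 15.62 shelf xy [0.0105 0.    ] z 0.0692 yaw err(world) 0.0006 F [ 0.1  0.8 -0.8] w 0.6
wrist closed_tub_a [-0.0487  0.1432] 0.023
wrist closed_tub_a [-0.0481 -0.1411] 0.022
wrist cover [-0.0444 -0.0005] 0.011
side open_tub [-0.2021  0.1304] 0.03
side closed_tub_a [-0.0471 -0.137 ] 0.042
side closed_tub_a [-0.0481  0.1478] 0.1
side cover [-0.0431  0.0011] 0.036
```

View pics/s5.png

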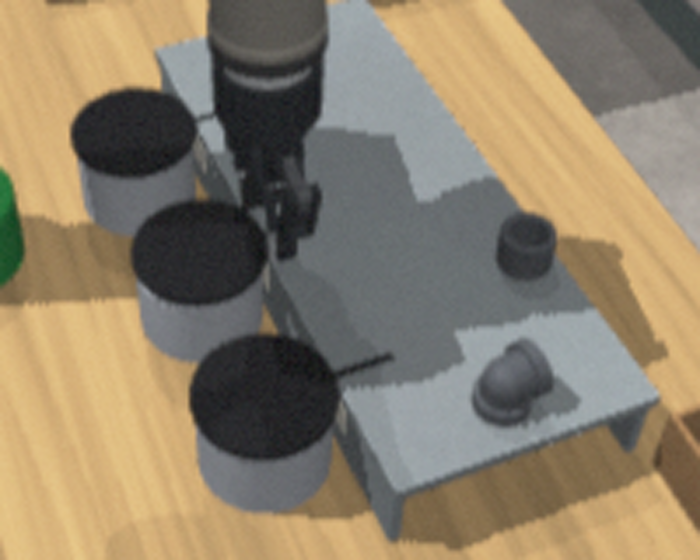

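The side view shows the cover level at (198,253) in the crop, with its disc on the open tub's rim and flush with its neighbours. I'll back away, close the fingers and move above its middle.

>>> {"name": "jog_arm", "arguments": {
  "commands": [
    {"linear": [-0.01,0,0],"spin": 0,"claw": 0.6},
    {"linear": [-0.03,0,0],"spin": 0,"claw": 0.6},
    {"linear": [-0.03,0,-0.03],"spin": 0,"claw": 0.6},
    {"linear": [-0.03,0,-0.055],"spin": 0,"claw": 0},
    {"linear": [0.0,0,-0.055],"spin": 0,"claw": 0},
    {"linear": [0.03,0,-0.055],"spin": 0,"claw": 0},
    {"linear": [0.055,0,-0.055],"spin": 0,"claw": 0},
    {"linear": [0.055,0,-0.055],"spin": 0,"claw": 0},
    {"linear": [0.055,0,-0.055],"spin": 0,"claw": 0},
    {"linear": [0.055,0,-0.055],"spin": 0,"claw": 0},
    {"linear": [0.055,0,-0.035],"spin": 0,"claw": 0},
    {"linear": [0.055,0,-0.018],"spin": 0,"claw": 0},
    {"linear": [0.055,0,-0.013],"spin": 0,"claw": 0},
    {"linear": [0.055,0,-0.013],"spin": 0,"claw": 0}
  ]
}}

```text
time: 17.23
tool_pos: [0.5471, -0.0395, 0.0808]
ee_rot: [-0.001, -0.018, 1.0, 0.0]
wrist_force: [-0.5, -0.9, 0.2]
grip_width: 0.002
gripper_force: 0.0
```

```bash
python3 -c "
from h import *
st()"
```

```text
t 17.23 shelf xy [-0.0442  0.0001] z 0.0808 yaw err(world) 0.0007 F [-0.5 -0.9  0.2] w 0.002
```

>>> {"name": "jog_arm", "arguments": {
  "commands": [
    {"linear": [0,0,0.002],"spin": 0,"claw": 0},
    {"linear": [0,0,0.004],"spin": 0,"claw": 0},
    {"linear": [0,0,0.005],"spin": 0,"claw": 0},
    {"linear": [0,0,0.005],"spin": 0,"claw": 0}
  ]
}}

```text
time: 17.57
tool_pos: [0.5476, -0.0397, 0.0777]
ee_rot: [0.0, -0.018, 1.0, -0.0]
wrist_force: [-1.0, 0.1, 0.5]
grip_width: -0.003
gripper_force: 0.0
```

>>> {"name": "jog_arm", "arguments": {
  "commands": [
    {"linear": [0,0,0.001],"spin": 0,"claw": 0},
    {"linear": [0,0,0.002],"spin": 0,"claw": 0},
    {"linear": [0,0,0.002],"spin": 0,"claw": 0}
  ]
}}

```text
time: 17.82
tool_pos: [0.5477, -0.0397, 0.0775]
ee_rot: [0.001, -0.018, 1.0, -0.0]
wrist_force: [-5.0, 1.8, 14.9]
grip_width: -0.003
gripper_force: 7.1
```

The press reads 15 N at z = 0.0775, which fits a seated cover. I lift off and check.

>>> {"name": "jog_arm", "arguments": {
  "commands": [
    {"linear": [0,0,-0.01],"spin": 0,"claw": 0},
    {"linear": [0,0,-0.05],"spin": 0,"claw": 0},
    {"linear": [0,0,-0.09],"spin": 0,"claw": 0},
    {"linear": [0,0,-0.13],"spin": 0,"claw": 0},
    {"linear": [0.05,0,-0.16],"spin": 0,"claw": 0},
    {"linear": [0.09,0,-0.16],"spin": 0,"claw": 0},
    {"linear": [0.1,0,-0.16],"spin": 0,"claw": 0},
    {"linear": [0.1,0,-0.16],"spin": 0,"claw": 0},
    {"linear": [0.1,0,-0.16],"spin": 0,"claw": 0}
  ]
}}

```text
time: 18.57
tool_pos: [0.4469, -0.0432, 0.2366]
ee_rot: [0.001, -0.017, 1.0, -0.0]
wrist_force: [-0.0, 0.6, -0.1]
grip_width: 0.0
gripper_force: 0.0
```

```bash
python3 -c "
from h import *
st();tubs(('wrist','top','side'),{**OB,'cover':(.077,.051,.070)}); save(vision.get_image('wrist'),'w6.png')"
```

```text
t 18.57 shelf xy [-0.1445 -0.0002] z 0.2366 yaw err(world) -0.0 F [-0.   0.6 -0.1] w 0.0
wrist open_tub [-0.2027  0.1289] 0.041
wrist closed_tub_a [-0.0473 -0.141 ] 0.035
wrist closed_tub_a [-0.0484  0.1432] 0.039
top closed_tub_a [-0.0501  0.1431] 0.045
side open_tub [-0.2012  0.1321] 0.038
side closed_tub_a [-0.0477 -0.1369] 0.031
side closed_tub_a [-0.048   0.1478] 0.102
side cover [-0.0441  0.0019] 0.091
```

View pics/w6.png

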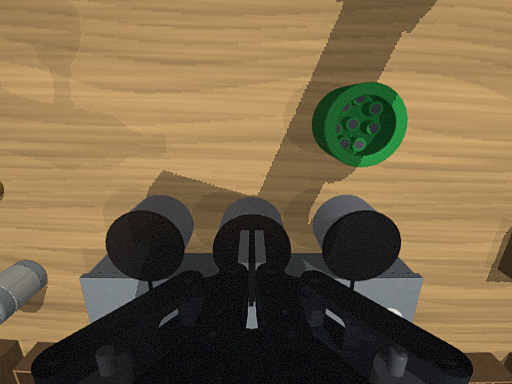

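The wrist view shows three covers in line at (148,245), (252,241) and (361,245). Each is on its mark and against the shelf. I'm handing in.

```bash
python3 -c "
from h import *
print(ticket.sign_off())"
```

```text
the job is handed in; nothing more can be done
None
```

The three tubs stand in line against the shelf, and the cover is seated level in the open one and was pressed at about 15 N. The job is handed in at about 19 s, but the sign-off gave no verdict.

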